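# Shut and bolt the medicine box

### The job

The medicine box has been left with its lid ajar. Press the lid fully shut with the fingertips, then hold the bolt's spring safety catch down with one fingertip while the other fingertip slides the bolt fully home through the keep on the lid, and let the catch spring back up so that it locks the bolt. Only push, do not grip or lift anything, and leave the blister pack on the box, the pill bottle and the pen beside it where they are.

Things in the scene. Friction and masses are not known exactly. Their poses are not given: they have to be found in the camera images.
- medicine_box: Grey metal medicine box, fixed, 180 (x) x 300 (y) x 75 mm high. Origin: centre of its underside, on the worktop; x points from its front (robot side) to its back, y to its left, z up. The right 117 mm of the top is a fixed deck (z = 75 mm) that carries the steel bolt unit; the left 183 mm is the hinged lid, level with the deck when shut
- lid (a joint): Angle of the lid about its hinge along the back edge (box x = 85, z = 72.5 mm): 0 = shut, a hard stop; grows as the front rises (starts at 0.3 to 0.6). Stiff hinge: the lid stays where it is left and goes down under 1 to 4 N near its front edge
- lid_front (a point): Point on the lid's top face, 145 mm from the hinge axis, 35 mm behind the front edge; moves with the lid; at (-60, 70, 75) mm of the box when shut. A finger coming straight down at box (-45, 70) mm meets the lid at every start angle
- bolt (a joint): Travel of the bolt to the left (box +y), m: 0 = drawn back (start), 0.027 = fully home, its end stop. About 1.5 N of friction while the catch is held down; locked (1 mm play) while it is up. Teeth at 9 mm pitch let the catch snap in and stop the bolt part-way (at 9 or 18 mm) if it is let go too soon. Shot while the lid is ajar it misses the keep and blocks the lid
- thumb_piece (a point): Middle of the right (-y) face of the bolt's upright thumb piece, the face to push to the left; moves with the bolt, at (-5, -92, 113) mm of the box at the start. The piece is 26 mm wide in x, 9 mm thick in y, its top 46 mm above the deck. To its right the bar's top is 18 mm and the rear saddle's (box y -140 to -130) 21 mm above the deck
- keep (a point): Top centre of the bolt's keep, a steel bridge 28 mm wide in x, 15 mm long in y and 23 mm high that stands on the lid's right edge (at box (-5, -23, 98) mm when shut). Between it and the thumb piece a saddle (23 mm wide in x, 21 mm high above the deck, box y -52 to -42) guides the bar
- catch (a joint): Depression of the spring safety catch, straight down, m: 0 = up (locking), 0.008 = fully down, a hard stop. The bolt is free from 0.005 on. 3.5 N start it, 6.5 N hold it fully down. Released, it springs up by itself when the bolt stands at 0, 9, 18 or 27 mm (1 mm either way)
- push_bar: Ribbed push bar of the catch, 24 mm wide in x, 76 mm long in y, in front of the bolt and parallel to it (44 mm from the bolt's centre line, centre at box (-49, -88) mm). Origin: centre of its top face, 36 mm above the deck when up, 28 mm when down; axes as the box's. Press it anywhere along its length; a finger may slide along it. End guides beside it are 26 mm high
- blister_pack: Blister pack of tablets, 42 x 95 x 5 mm, lying loose on the back part of the deck behind the bolt; origin at its underside centre; a bystander
- pill_bottle: Small brown pill bottle with a pale cap, 46 mm across and 85 mm high, standing on the worktop to the right of the box; origin at its underside centre; a bystander
- pen: Blue pen, 145 x 12 x 9 mm, lying on the worktop in front of the box; origin at its underside centre; a bystander

How it is judged:
By the outcome, as a careful person would: the job done as asked, in the order asked, and still so for the second after the job is handed in, with the robot touching nothing.
It also fails if it takes over 38 s, if anything falls off the work surface, if the arm or the gripper's body presses on something with over 40 N, if the wrist force passes 120 N, or if a joint passes its speed limit or range.

### The arm

A 6-joint arm with a two-finger parallel gripper is mounted at the origin on a cart in front of the work surface, level with it; the furniture and walls round the work are solid. World frame = base frame: x ahead of the robot, y to its left, z up, the work surface at z = 0. Lengths are in m, angles in rad, forces in N, time in s.
With the tool pointing down it reaches from about 0.3 to 0.85 m from the base axis. Payload 5.4 kg.
Tool frame: the origin (TCP) lies at the very end of the fingers, on their centre line; the grasp point (between the pads) lies behind it (bot.hold_point_z is the z of the grasp point in the tool frame, in m); z points along the fingers, y is the line along which they close (so a half turn about z gives the same grasp; the last joint's range is limited). The gripper opens to 85 mm and grips with 20 to 120 N. Pads are 22 mm wide; open, the fingers measure 114 mm over their backs; the gripper's body (76 mm by 85 mm) begins 54 mm behind the grasp point. The pads swing forward as they close: fully open they stand 13 mm farther back than shut.
Start: joints at [1.038, 0.158, 1.597, -0, 1.386, -0.21], TCP at [0.182, 0.545, 0.231] pointing down, gripper open.
Joint ranges: [-2.91, 2.91], [-0.94, 2.29], [0.18, 2.7], [-1.29, 4.43], [0.17, 2.64], [-3, 3]. Speed limits (rad/s): [2.57, 2.57, 3.14, 3.14, 3.14, 3.14].

### API

Orientations are given as a 3x3 rotation matrix whose columns are the frame's x, y, z axes.
In Python, from workcell import bot, imaging gives the robot as it stands.
- The arm moves only by the tool apply_moves, never from a script. Its argument "series" is a list of rows, each a list of 6 numbers: the shift along the tool's x, y, z in mm, then the turn, a rotation vector about the tool's x, y, z in rad. A call has 1 to 8 rows; each row shifts and turns the commanded pose from where the row before left it, along the tool's axes as they then stand; what a row does not reach is not made up. A row lasts 1/8 s, in which the tool goes at most 62.5 mm and 10.7 degrees, less where a joint would pass 70% of its speed; a pose out of reach is approached as far as the arm can. A call with a gripper value outside its range is refused whole. "gripper" is the opening, from 0 (shut) to 1 (fully open), set as the call begins (left out, the last holds). The fingers move at their own pace and stop on an object; the grip force is fixed at half the most. Time passes only in rows, so rows that do not move let the fingers close. It gives the time, the measured TCP pose, the force, the opening and the grip force at its end, in the units of the state.
- bot.read_state(): the state, without advancing time (a new reading comes with each control period).
- imaging.read_camera(name): name is "scene" or "top" or "wrist"; returns the picture (400x640x3 uint8, red, green, blue); there is no depth.
- imaging.calibration(name): a dict with "camera_matrix" (3x3 intrinsics, pixels), "pose" (4x4, takes a point from camera to world coordinates); the wrist camera has in their place "hand_eye" (4x4, takes a point from camera to tool coordinates, whose origin is the TCP and whose axes are the flange's). Camera axes: x right, y down, z forward; pixel columns grow to the right and rows downward; lengths in m; the calibration is good to about 2 mm. A picture is of the moment at which its call begins: read the wrist's pose just before it. calibration takes no time and is no camera call.
- bot.sign_off(): hands the job in; it is judged then, once.
The state is a dict: "t": time; "joint_pos": joint angles; "dq": joint speeds; "effort": joint torques, N m; "tcp_pos": TCP position; "tcp_rot": TCP orientation; "force": force on the tool from outside, world axes, zero at the start; "torque": the same for the moment, N m; "opening": finger opening in m; "grasp_force": force on a finger pad.
Only numpy, scipy, OpenCV 4.12 (cv2) and the standard library are available. Lean on these libraries where they do the work, as an engineer would, in place of code of your own. Each camera call takes 0.05 s, during which the arm holds its last target. There are 200 camera calls.

## Working session

There is one attempt and no reset: what is moved stays moved. The work goes in short steps, Python scripts to look and compute and a tool call to move; the robot and the scene stay as the last step left them, time stands still between calls to the robot, and variables do not carry over. Pictures are saved under pics/ and viewed, at most 10 in all, crops included, and the job is handed in when it is done.

Besides the shell and the picture viewer there is one more tool, called in YAML: its name, and indented under it one key for each argument. apply_moves: Moves the arm, as the interface text tells. Its arguments: {"type":"object","properties":{"series":{"type":"array"},"gripper":{"type":"number"}},"required":["series"]}

```bash
mkdir -p pics; ls
python3 - <<'E'
from workcell import bot, imaging
import cv2,numpy as np
np.set_printoptions(precision=4,suppress=True)
s=bot.read_state();print(s['t'],s['tcp_pos'],s['tcp_rot'],s['opening'],bot.hold_point_z)
for n in("top","scene"):
    cv2.imwrite(f'pics/{n}0.png',imaging.read_camera(n)[:,:,::-1])
    print(imaging.calibration(n))
print(imaging.calibration("wrist"))
E
```

```text
pics
0.0 [0.1821 0.5448 0.2303] [[-0.9484  0.3171 -0.001 ]
 [ 0.3171  0.9484 -0.0016]
 [ 0.0004 -0.0019 -1.    ]] 0.08502025801511413 -0.0187
{'camera_matrix': array([[498.6448,   0.    , 323.7567],
       [  0.    , 498.6448, 196.9449],
       [  0.    ,   0.    ,   1.    ]]), 'pose': array([[ 0.0144, -0.997 ,  0.0766,  0.4243],
       [-0.9995, -0.0164, -0.0259, -0.1062],
       [ 0.0271, -0.0762, -0.9967,  1.0547],
       [ 0.    ,  0.    ,  0.    ,  1.    ]])}
{'camera_matrix': array([[406.3256,   0.    , 314.776 ],
       [  0.    , 406.3256, 201.4452],
       [  0.    ,   0.    ,   1.    ]]), 'pose': array([[ 0.6487, -0.5375,  0.5387,  0.0339],
       [-0.761 , -0.4584,  0.459 , -0.53  ],
       [ 0.0002, -0.7078, -0.7064,  0.7169],
       [ 0.    ,  0.    ,  0.    ,  1.    ]])}
{'camera_matrix': array([[347.1517,   0.    , 316.0823],
       [  0.    , 347.1517, 198.0575],
       [  0.    ,   0.    ,   1.    ]]), 'hand_eye': array([[-0.0002, -0.9502, -0.3115,  0.0802],
       [ 1.    , -0.0002,  0.    , -0.0007],
       [-0.0001, -0.3115,  0.9502, -0.1427],
       [ 0.    ,  0.    ,  0.    ,  1.    ]])}
```

View pics/top0.png

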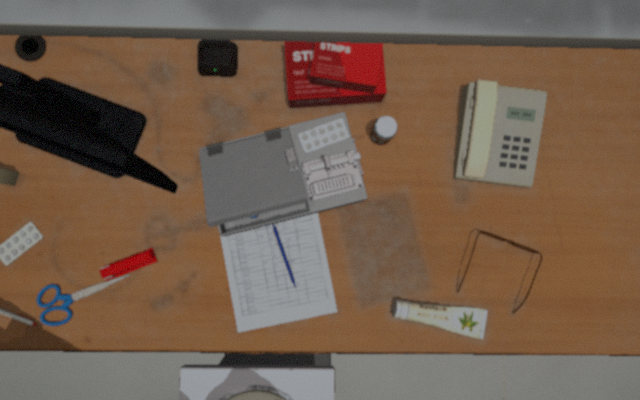

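View pics/scene0.png

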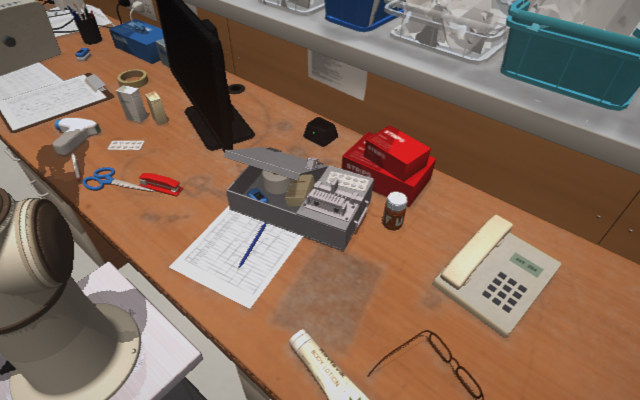

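The top view shows the box at about (205–365, 115–230), with the bolt unit near (335, 172). The bottle is at (384, 128), the pen at (284, 255), and the lid is ajar. I'll enlarge this.

Run:
```python
import cv2
a=cv2.imread('pics/top0.png')[105:240,195:375]
cv2.imwrite('pics/c1.png',cv2.resize(a,None,fx=4.4,fy=4.4,interpolation=cv2.INTER_CUBIC))
a=cv2.imread('pics/scene0.png')[140:255,220:380]
cv2.imwrite('pics/c2.png',cv2.resize(a,None,fx=5,fy=5,interpolation=cv2.INTER_CUBIC))
```

```text
(no output)
```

View pics/c1.png

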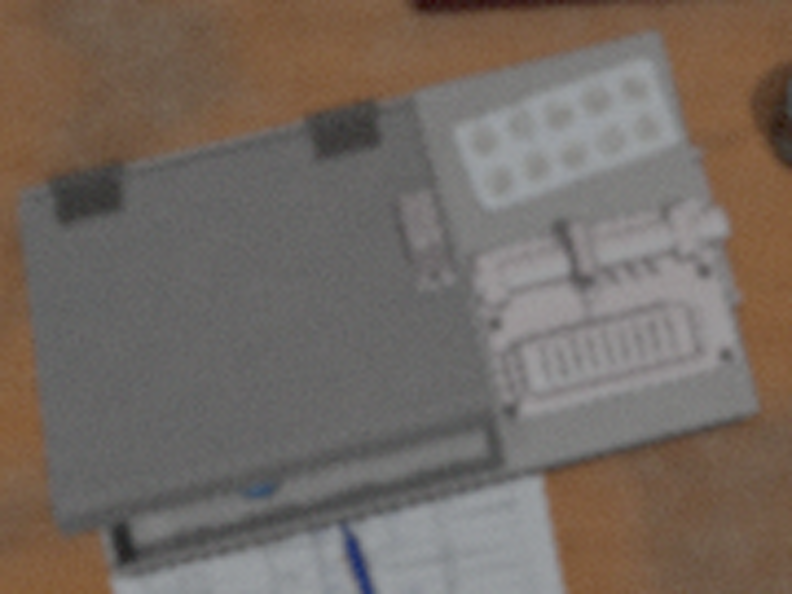

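View pics/c2.png

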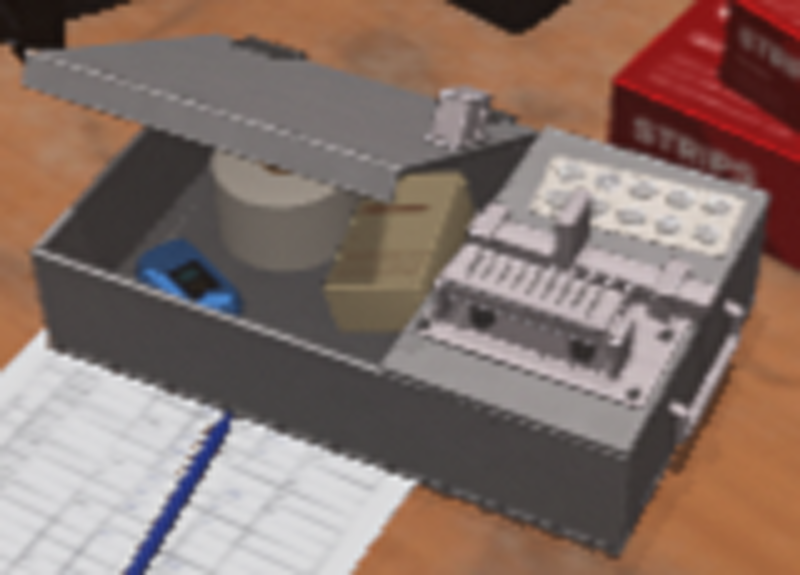

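The crops show these deck corners. Top crop: back-right (658, 33), front-right (757, 410). Scene crop: (765, 197), (628, 452), and the lid-side front deck corner at (383, 368). The front-left rim is at (115, 570) in the top crop and (38, 252) in the scene crop. Next I'll fit the box pose.

```bash
cat > h.py <<'E'
import numpy as np
from scipy.optimize import least_squares
from scipy.spatial.transform import Rotation as R
from workcell import bot, imaging
np.set_printoptions(precision=4,suppress=True)
def proj(p,K,T):
    q=(np.asarray(p)-T[:3,3])@T[:3,:3]; q=q/q[:,2:]; return (q@K.T)[:,:2]
def world(b,v):
    b=np.atleast_2d(b)/1000; c,s=np.cos(v[2]),np.sin(v[2])
    return np.c_[c*b[:,0]-s*b[:,1]+v[0], s*b[:,0]+c*b[:,1]+v[1], b[:,2]]
def fit(obs,v0):
    def f(v): return np.concatenate([(proj(world(b,v),K,T)-uv).ravel() for b,uv,K,T in obs])
    r=least_squares(f,v0,loss='soft_l1'); return r.x,r.fun.reshape(-1,2)
E
python3 - <<'E'
from h import *
t=imaging.calibration("top");s=imaging.calibration("scene")
tb=[[90,-150,75],[-90,-150,75],[-90,150,75]];tu=np.array([[658,33],[757,410],[115,570]])/4.4+[195,105]
sb=[[90,-150,75],[-90,-150,75],[-90,150,75],[-90,-33,75]];su=np.array([[765,197],[628,452],[38,252],[383,368]])/5+[220,140]
v,r=fit([(tb,tu,t['camera_matrix'],t['pose']),(sb,su,s['camera_matrix'],s['pose'])],[.45,-.03,.2])
print(v,r);np.save('v.npy',v)
print(world([[-30,70,200],[-27,-103,160],[-5,-92,113]],v))
st=bot.read_state()
# target: tool y axis parallel box x (either sign), z down
for sg in(1,-1):
    y=sg*np.array([np.cos(v[2]),np.sin(v[2]),0]);z=np.array([0,0,-1.]);Rt=np.c_[np.cross(y,z),y,z]
    print(sg,Rt,R.from_matrix(st['tcp_rot'].T@Rt).as_rotvec(), st['tcp_rot'].T@(world([[-30,70,200]],v)[0]-st['tcp_pos'])*1000)
E
```

```text
[ 0.5464 -0.0506  0.2658] [[ 0.4872 -1.497 ]
 [ 0.9013 -0.2005]
 [-1.639   1.3263]
 [ 1.5934 -0.4458]
 [ 0.3386  0.6881]
 [-2.3367 -1.3336]
 [-0.6678  0.0748]]
[[ 0.4991  0.009   0.2   ]
 [ 0.5474 -0.1571  0.16  ]
 [ 0.5658 -0.1407  0.113 ]]
1 [[-0.2627  0.9649  0.    ]
 [ 0.9649  0.2627  0.    ]
 [ 0.      0.     -1.    ]] [-0.0017  0.0005  0.9822] [-470.5643 -407.5658   30.9185]
-1 [[ 0.2627 -0.9649  0.    ]
 [-0.9649 -0.2627  0.    ]
 [ 0.     -0.     -1.    ]] [-0.0006 -0.0019 -2.1594] [-470.5643 -407.5658   30.9185]
```

Run:
```python
from h import *
t=imaging.calibration("top");s=imaging.calibration("scene")
d=t['pose'][:3,:3]@np.linalg.inv(t['camera_matrix'])@[175,188,1]
for h in np.arange(0,.6,.1):
    p=t['pose'][:3,3]+d*(h-t['pose'][2,3])/d[2]; print(p,proj([p],s['camera_matrix'],s['pose']))
import cv2
a=cv2.imread('pics/scene0.png')[0:190,100:300]
cv2.imwrite('pics/c3.png',cv2.resize(a,None,fx=3,fy=3,interpolation=cv2.INTER_CUBIC))
```

```text
[0.5191 0.1803 0.    ] [[230.8604 172.1018]]
[0.5101 0.1531 0.1   ] [[229.5253 147.9287]]
[0.5011 0.126  0.2   ] [[227.9344 119.1236]]
[0.4921 0.0988 0.3   ] [[226.0064  84.2141]]
[0.4831 0.0717 0.4   ] [[223.6213  41.0295]]
[0.4741 0.0445 0.5   ] [[220.5949 -13.768 ]]
```

View pics/c3.png

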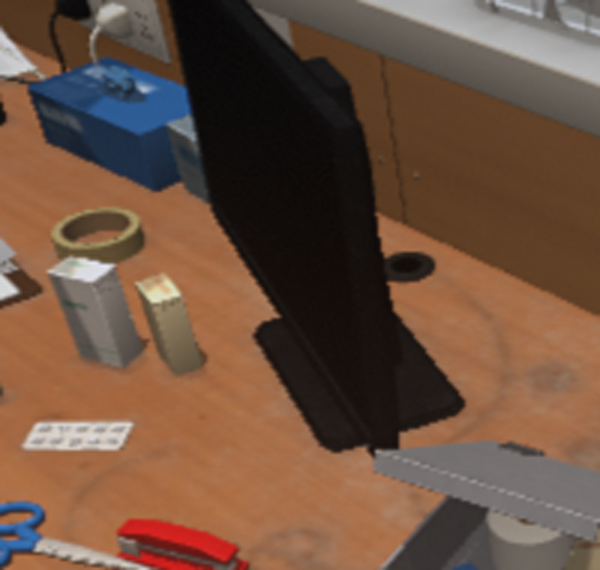

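The monitor's screen edge stands near world (0.48–0.51, 0.07–0.15), just left of the box, so I'll swing in close to the base and stay clear of it.

apply_moves:
  series:
    - [0,0,0,0,0,0.1637]
    - [0,0,0,0,0,0.1637]
    - [0,0,0,0,0,0.1637]
    - [0,0,0,0,0,0.1637]
    - [0,0,0,0,0,0.1637]
    - [0,0,0,0,0,0.1637]
  gripper: 0.353

```text
t: 0.85
tcp_pos: [0.1822, 0.545, 0.2307]
tcp_rot: [[-0.257, 0.966, -0.001], [0.966, 0.257, -0.001], [-0.001, -0.001, -1.0]]
force: [-0.5, 0.9, 0.4]
opening: 0.0302
grasp_force: 0.0
```

apply_moves:
  series:
    - [-59,8,0,0,0,0]
    - [-59,8,0,0,0,0]
    - [-59,8,0,0,0,0]
    - [-59,8,0,0,0,0]
    - [-60,10,0,0,0,0]

```text
t: 1.48
tcp_pos: [0.3008, 0.269, 0.231]
tcp_rot: [[-0.263, 0.965, 0.0], [0.965, 0.263, -0.0], [-0.0, 0.0, -1.0]]
force: [1.1, 0.0, -0.1]
opening: 0.0301
grasp_force: 0.0
```

apply_moves:
  series:
    - [-54,-8,0,0,0,0]
    - [-54,-8,0,0,0,0]
    - [-54,-9,0,0,0,0]
    - [-54,-9,0,0,0,0]
    - [-52,-8,0,0,0,0]

```text
t: 2.1
tcp_pos: [0.3303, -0.0006, 0.2311]
tcp_rot: [[-0.262, 0.965, 0.001], [0.965, 0.262, -0.0], [-0.0, 0.001, -1.0]]
force: [1.6, -0.6, -0.4]
opening: 0.0298
grasp_force: 0.0
```

apply_moves:
  series:
    - [-42,34,0,0,0,0]
    - [-42,34,0,0,0,0]
    - [-42,34,0,0,0,0]
    - [-42,33,0,0,0,0]
    - [-41,33,0,0,0,0]
    - [0,0,0,0,0,0]

```text
t: 2.85
tcp_pos: [0.5486, -0.1582, 0.229]
tcp_rot: [[-0.261, 0.965, -0.003], [0.965, 0.261, 0.001], [0.002, -0.002, -1.0]]
force: [-0.1, 0.6, -0.4]
opening: 0.0297
grasp_force: 0.0
```

Run:
```python
from h import *
import cv2,json
s=bot.read_state();im=imaging.read_camera("wrist")
cv2.imwrite('pics/w1.png',im[:,:,::-1]);np.savez('w1.npz',p=s['tcp_pos'],R=s['tcp_rot'])
print(s['t'],s['tcp_pos'],s['tcp_rot'],s['joint_pos'],s['opening'],s['force'])
```

```text
2.85 [ 0.5486 -0.1582  0.229 ] [[-0.2612  0.9653 -0.0029]
 [ 0.9653  0.2612  0.0013]
 [ 0.002  -0.0025 -1.    ]] [-0.4922  0.1523  1.6085 -0.0002  1.384  -0.7563] 0.02972815865238701 [-0.1052  0.6416 -0.4185]
```

View pics/w1.png

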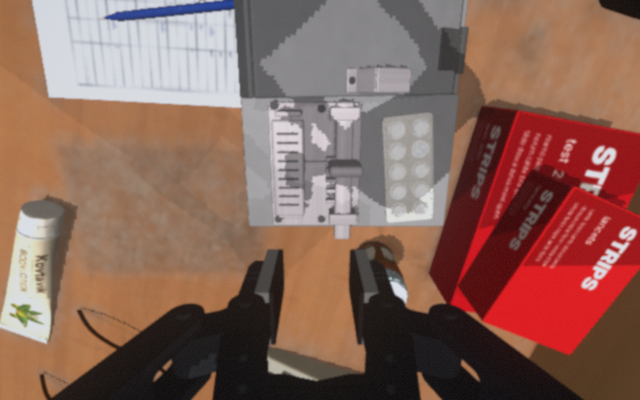

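The wrist view shows the deck's right corners at (249, 226) and (444, 227). The push bar spans (272, 121) to (303, 216), the thumb piece top is near (345, 168) and the keep near (384, 80). I'll refine the fit with an enlarged crop.

Run:
```python
import cv2
a=cv2.imread('pics/w1.png')[60:240,230:475]
cv2.imwrite('pics/c4.png',cv2.resize(a,None,fx=3.2,fy=3.2,interpolation=cv2.INTER_CUBIC))
```

```text
(no output)
```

View pics/c4.png

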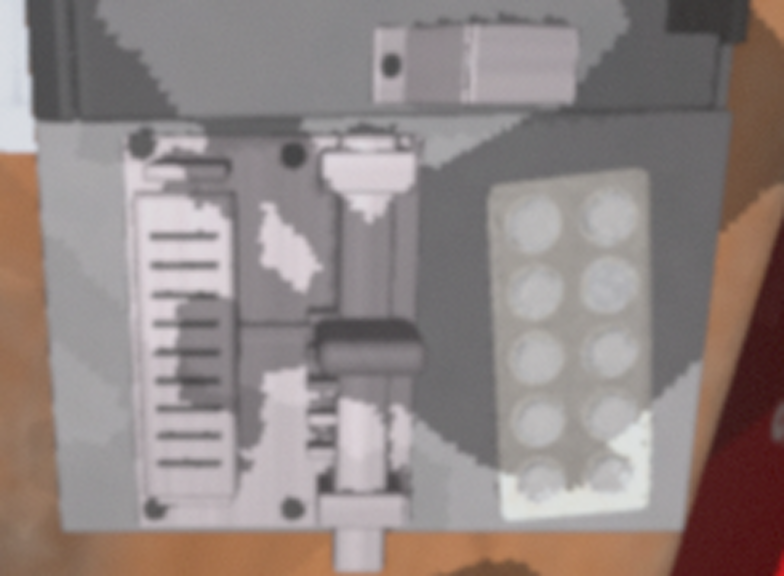

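Run:
```python
from h import *
d=np.load('w1.npz');w=imaging.calibration("wrist");T=np.eye(4);T[:3,:3]=d['R'];T[:3,3]=d['p'];T=T@w['hand_eye']
b=[[-90,-150,75],[90,-150,75],[-90,-33,75],[90,-33,75],[-61,-50,111],[-37,-50,111],[-61,-126,111],[-37,-126,111]]
u=np.array([[63,531],[684,528],[36,122],[728,112],[134,197],[233,197],[148,498],[238,497]])/3.2+[230,60]
v0=np.load('v.npy');v,r=fit([(b,u,w['camera_matrix'],T)],v0);print(v0,v);print(r)
np.save('v.npy',v)
s=bot.read_state();Rt=s['tcp_rot'];p=s['tcp_pos']
y=np.array([np.cos(v[2]),np.sin(v[2]),0]);z=np.array([0,0,-1.]);Q=np.c_[np.cross(y,z),y,z]
print(R.from_matrix(Rt.T@Q).as_rotvec())
for t in([-30,30,215],[-27,-106,135]): print(t,world(t,v),(Q.T@(world(t,v)[0]-p))*1000)
```

```text
[ 0.5464 -0.0506  0.2658] [ 0.5469 -0.0505  0.2705]
[[-0.2377  1.6679]
 [ 0.5613  1.5941]
 [-1.177  -2.3229]
 [ 2.2167 -0.6564]
 [-1.0415 -0.5601]
 [ 0.5805 -0.7672]
 [-1.003   1.6739]
 [ 0.6926  1.8283]]
[-0.0023 -0.0022 -0.0056]
[-30, 30, 215] [[ 0.5099 -0.0296  0.215 ]] [132.817   -2.2657  14.6177]
[-27, -106, 135] [[ 0.5492 -0.1598  0.135 ]] [-3.183   0.7343 94.6177]
```

apply_moves:
  series:
    - [45,-1,0,-0.0023,-0.0022,-0.0056]
    - [45,-1,0,0,0,0]
    - [43,0,0,0,0,0]
    - [0,0,40,0,0,0]
    - [0,0,20,0,0,0]
    - [0,0,20,0,0,0]
    - [0,0,20,0,0,0]
    - [0,0,20,0,0,0]

```text
t: 3.9
tcp_pos: [0.5097, -0.0283, 0.1112]
tcp_rot: [[-0.269, 0.963, 0.003], [0.963, 0.269, -0.002], [-0.003, 0.003, -1.0]]
force: [-0.9, -0.2, 2.2]
opening: 0.03
grasp_force: 0.6
```

apply_moves:
  series:
    - [0,0,12,0,0,0]
    - [0,0,8,0,0,0]
    - [0,0,6,0,0,0]
    - [0,0,3,0,0,0]

```text
t: 4.4
tcp_pos: [0.5108, -0.029, 0.0822]
tcp_rot: [[-0.268, 0.963, 0.003], [0.963, 0.268, -0.002], [-0.002, 0.003, -1.0]]
force: [0.4, 0.5, 0.3]
opening: 0.03
grasp_force: 0.4
```

apply_moves:
  series:
    - [0,0,4,0,0,0]
    - [0,0,2,0,0,0]
    - [0,0,2,0,0,0]

```text
t: 4.78
tcp_pos: [0.5109, -0.0292, 0.0744]
tcp_rot: [[-0.268, 0.963, 0.003], [0.963, 0.268, -0.002], [-0.003, 0.003, -1.0]]
force: [-4.7, 0.9, 14.7]
opening: 0.0302
grasp_force: 7.4
```

apply_moves:
  series:
    - [0,0,1,0,0,0]
    - [0,0,0,0,0,0]

```text
t: 5.03
tcp_pos: [0.5109, -0.0291, 0.0744]
tcp_rot: [[-0.268, 0.963, 0.003], [0.963, 0.268, -0.002], [-0.002, 0.002, -1.0]]
force: [-4.6, 0.3, 10.3]
opening: 0.0301
grasp_force: 5.2
```

apply_moves:
  series:
    - [0,0,-30,0,0,0]
    - [0,0,-50,0,0,0]
    - [-46,0,0,0,0,0]
    - [-46,0,0,0,0,0]
    - [-46,0,0,0,0,0]
    - [0,0,0,0,0,0]

```text
t: 5.78
tcp_pos: [0.548, -0.1647, 0.1535]
tcp_rot: [[-0.265, 0.964, 0.004], [0.964, 0.265, -0.002], [-0.003, 0.003, -1.0]]
force: [0.6, 0.4, -0.9]
opening: 0.03
grasp_force: 0.0
```

Run:
```python
from h import *
import cv2
s=bot.read_state();im=imaging.read_camera("wrist")
v=np.load('v.npy');p=s['tcp_pos'];c,q=np.cos(v[2]),np.sin(v[2]);d=p-[v[0],v[1],0]
print(s['t'],'box',(c*d[0]+q*d[1])*1e3,(-q*d[0]+c*d[1])*1e3,p[2]*1e3,s['force'])
a=im[:,:,::-1];b=imaging.read_camera("scene")[140:260,220:380,::-1]
cv2.imwrite('pics/w2.png',np.hstack([cv2.resize(a,(400,250)),cv2.resize(b,(400,300))[:250]]) )
```

```text
5.775 box -29.439496026393538 -110.37440125538265 153.51445630344497 [ 0.5664  0.3918 -0.8796]
```

View pics/w2.png

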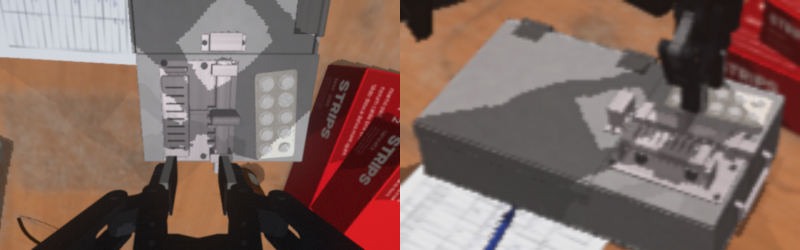

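The lid is shut flush: in the right half the lid and deck form one plane, and the keep lines up with the bolt. The tool stands over the bar and right of the thumb piece. Now I'll press the catch.

apply_moves:
  series:
    - [0,2.5,20,0,0,0]
    - [0,0,18,0,0,0]
    - [0,0,4,0,0,0]
    - [0,0,3,0,0,0]
    - [0,0,3,0,0,0]
    - [0,0,1.5,0,0,0]

```text
t: 6.62
tcp_pos: [0.55, -0.161, 0.1042]
tcp_rot: [[-0.268, 0.963, 0.003], [0.963, 0.268, -0.001], [-0.002, 0.002, -1.0]]
force: [-2.9, 3.4, 4.7]
opening: 0.0301
grasp_force: 2.6
```

apply_moves:
  series:
    - [0,0,1.5,0,0,0]
    - [0,0,0.5,0,0,0]
    - [0,0,0,0,0,0]

```text
t: 7.0
tcp_pos: [0.55, -0.161, 0.1025]
tcp_rot: [[-0.268, 0.963, 0.003], [0.963, 0.268, -0.001], [-0.002, 0.002, -1.0]]
force: [-3.7, 3.5, 6.2]
opening: 0.0302
grasp_force: 3.1
```

apply_moves:
  series:
    - [0,0,1,0,0,0]
    - [3,0,0,0,0,0]
    - [4,0,0,0,0,0]
    - [4,0,0,0,0,0]
    - [4,0,0,0,0,0]

```text
t: 7.62
tcp_pos: [0.5484, -0.1499, 0.1031]
tcp_rot: [[-0.268, 0.963, 0.009], [0.963, 0.268, -0.008], [-0.01, 0.007, -1.0]]
force: [1.1, -5.9, 4.9]
opening: 0.03
grasp_force: 3.6
```

apply_moves:
  series:
    - [4,0,0.5,0,0,0]
    - [4,0,0,0,0,0]
    - [4,0,0,0,0,0]
    - [4,0,0,0,0,0]

```text
t: 8.12
tcp_pos: [0.5444, -0.1347, 0.1029]
tcp_rot: [[-0.268, 0.963, 0.01], [0.963, 0.268, -0.008], [-0.011, 0.007, -1.0]]
force: [0.5, -5.6, 6.3]
opening: 0.0302
grasp_force: 3.6
```

apply_moves:
  series:
    - [3,0,0.3,0,0,0]
    - [2,0,0,0,0,0]
    - [2,0,0,0,0,0]
    - [0,0,0,0,0,0]

```text
t: 8.62
tcp_pos: [0.543, -0.129, 0.1028]
tcp_rot: [[-0.268, 0.963, 0.011], [0.963, 0.268, -0.01], [-0.013, 0.008, -1.0]]
force: [2.8, -8.8, 4.2]
opening: 0.0303
grasp_force: 5.7
```

apply_moves:
  series:
    - [2,0,0.3,0,0,0]
    - [2,0,0,0,0,0]
    - [0,0,0,0,0,0]

```text
t: 9.0
tcp_pos: [0.5429, -0.1287, 0.103]
tcp_rot: [[-0.267, 0.964, 0.014], [0.963, 0.268, -0.017], [-0.02, 0.009, -1.0]]
force: [5.0, -19.8, 0.5]
opening: 0.0302
grasp_force: 11.6
```

The bolt is at its end stop: the force rose to 20 N with no more travel. I'll relax the push a little, lift to release the catch, then back away.

apply_moves:
  series:
    - [-3,0,0,0,0,0]
    - [0,0,-5,0,0,0]
    - [0,0,-6,0,0,0]
    - [0,0,-20,0,0,0]
    - [-20,0,-50,0,0,0]
    - [-50,0,-30,0,0,0]
    - [-40,-10,0,0,0,0]
    - [0,0,0,0,0,0]

```text
t: 10.0
tcp_pos: [0.5594, -0.2355, 0.2113]
tcp_rot: [[-0.265, 0.964, 0.005], [0.964, 0.265, -0.004], [-0.005, 0.004, -1.0]]
force: [0.7, 0.1, -0.1]
opening: 0.03
grasp_force: 0.0
```

Run:
```python
from h import *
import cv2
s=bot.read_state();a=imaging.read_camera("wrist")
print(s['t'],s['tcp_pos'],s['force'])
w=imaging.calibration("wrist");T=np.eye(4);T[:3,:3]=s['tcp_rot'];T[:3,3]=s['tcp_pos'];T=T@w['hand_eye'];v=np.load('v.npy')
u=proj(world([[-5,-60,110]],v),w['camera_matrix'],T)[0];print(u)
x,y=np.clip(u.astype(int)-[100,90],0,[440,220])
b=imaging.read_camera("scene")[140:260,220:380]
print(x,y, proj(world([[-18,-65,121],[-18,-56,121],[-61,-50,111],[-61,-50,103],[-61,-126,111],[-61,-126,103]],v),w['camera_matrix'],T)-[x,y])
o=np.hstack([cv2.resize(a[y:y+180,x:x+200],(400,360),interpolation=cv2.INTER_CUBIC),cv2.resize(b,(400,360)[:1]+(300,)) if 0 else cv2.resize(b,(400,360))])
cv2.imwrite('pics/f.png',o[:,:,::-1])
```

```text
10.0 [ 0.5594 -0.2355  0.2113] [ 0.6664  0.1232 -0.0811]
[367.5096  12.7037]
267 0 [[ 81.2232  18.5453]
 [ 81.6237   1.7078]
 [ 10.5859  -5.5344]
 [ 11.8542  -2.5178]
 [ 14.7821 120.2647]
 [ 15.7966 119.0958]]
```

View pics/f.png

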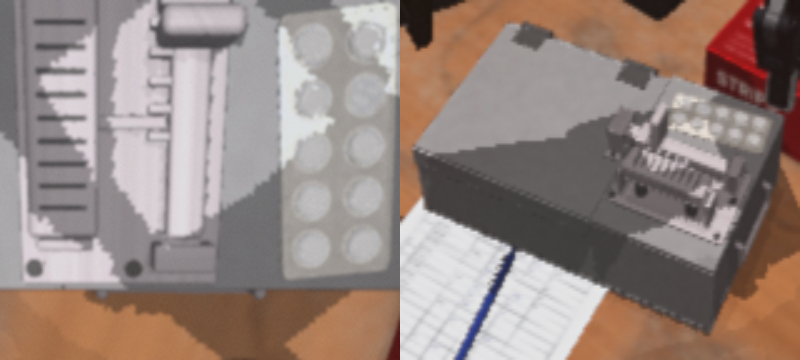

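The bolt's thumb piece is at the home position and the bystanders look unmoved. As a final check of the catch height, I'll compare before and after in the same camera.

Run:
```python
from h import *
import cv2
a=cv2.imread('pics/scene0.png');b=imaging.read_camera("scene")[:,:,::-1].copy()
s=imaging.calibration("scene");v=np.load('v.npy')
P=lambda *q:proj(world(list(q),v),s['camera_matrix'],s['pose'])-[298,165]
print(P([-61,-50,111],[-61,-50,103],[-61,-126,111],[-61,-126,103],[-18,-92,121],[-18,-65,121])*5)
f=lambda i:cv2.resize(i[165:240,298:378],None,fx=5,fy=5,interpolation=cv2.INTER_CUBIC)
cv2.imwrite('pics/ba.png',np.hstack([f(a),f(b)]))
```

```text
[[ 54.3468 152.4898]
 [ 54.5336 165.8117]
 [218.6884 205.9831]
 [217.7919 219.3048]
 [184.6342 101.6551]
 [127.6167  83.9432]]
```

View pics/ba.png

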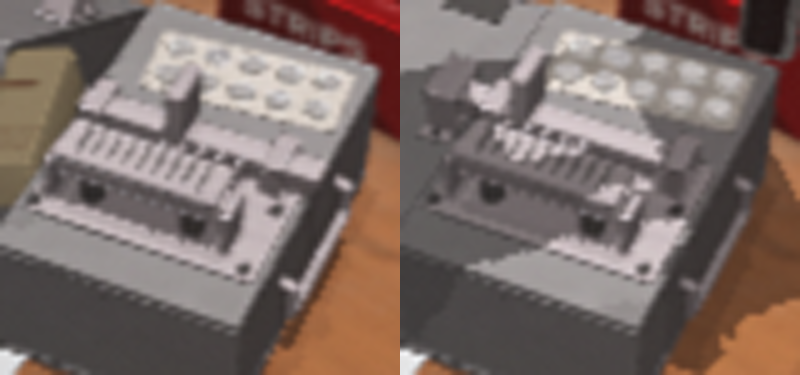

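Before and after match. The push bar's corner is at the same height, (50, 157) against (450−400, 157), so the catch is up. The thumb piece shifted about 55 px, where 57 px was predicted for full travel.

```bash
python3 -c "
from workcell import bot
print(bot.sign_off())"
```

```text
the job is handed in; nothing more can be done
None
```

The job is handed in: the lid is pressed shut, the bolt is fully home through the keep, the catch is back up and locking it, and the blister pack, bottle and pen were not touched.

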